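# Nest the parts cups on the caddy and slide the slotted strap over them

### The job

Put the three empty aluminium parts cups away on the wooden caddy: stand one in the seat ring and nest the other two in it, fully down, so that they make one straight stack. Then take the slotted strap by its black handle and slide its slot sideways onto the pin, under the pin's head, so that the strap hangs there on the pillar's shoulder and lies flat across the mouth of the top cup. Let go, and leave the lidded jar, the transformer and the screwdriver where they are.

Things in the scene. Friction and masses are not known exactly. Their poses are not given: they have to be found in the camera images.
- cup1_mid (a point): One of three identical open aluminium cups, upright, 72 mm tall, 0.12 kg. Outside: a cone, 36 mm diameter at the foot, 50 mm at 40 mm height; then a shoulder out to a straight collar 62 mm in diameter, from 42 mm up to the rim. Wall 2.5 mm, mouth 57 mm inside, floor 4 mm thick. This point: on the axis, half-way up (36 mm above the foot); z up.
- cup2_mid (a point): Second identical cup; same point as cup1_mid. Set into another cup, its cone goes inside and its shoulder comes to rest on that cup's rim: it then sits 31 mm higher than that cup and only its collar (30 mm) shows above the rim.
- cup3_mid (a point): Third identical cup; same point as cup1_mid.
- caddy: Fixed wooden board 90 x 215 x 12 mm lying on the bench, with a seat ring near one end and a tall pillar with a headed pin near the other. Origin: centre of its underside. z up, y along the board from the pillar to the seat, x across it.
- seat (a point): Centre of the seat on the board's top face, 12 mm above the bench: a low aluminium ring 44 mm inside, 54 mm outside, 5 mm tall, in which the foot of the lowest cup stands on the wood. Seat and pin are each 57.5 mm from the board's middle. Axes as the caddy's.
- pin (a point): Pin, 115 mm from the seat. A fixed pillar 24 mm in diameter rises to a flat shoulder 145 mm above the bench, level (within 2 mm) with the rim of a stack of three cups; this point is on the axis at the shoulder. Above it the pin is 8 mm in diameter for 22 mm, then a round head 24 mm in diameter, 8 mm thick (top 175 mm above the bench; keep the gripper's body clear). Axes as the caddy's.
- strap_grip (a point): Slotted strap: flat aluminium bar 188 mm long (its y), 44 mm wide (x), 6 mm thick, 0.2 kg, lying flat; on its middle an upright black handle 60 mm long (y), 12 mm thick (x), 36 mm tall, to be gripped across its thickness from above. This point: the handle's centre, 24 mm above the strap's underside; z up. In its final place its axes point as the caddy's do.
- strap_slot (a point): Where the pin belongs in the slot: on the strap's middle line, 57.5 mm from the handle towards its -y end, at the underside. The slot is 14 mm wide (y), open at the long edge on the strap's +x side (22 mm from this point) and closed 7 mm past this point, at x = -7 mm. So the strap moves in its own +x direction to take the pin. Axes as strap_grip.
- strap_cover (a point): Point of the strap's underside, 57.5 mm from the handle towards its +y end, that comes to lie over the middle of the top cup. Axes as strap_grip.
- jar_mid (a point): Bystander: closed amber glass jar with a flat steel lid, 68 mm in diameter, 85 mm tall; this point is half-way up on its axis. It stands among the cups. Leave it alone.
- transformer: Bystander: iron-core transformer, 95 x 82 x 60 mm, 0.9 kg, on the bench to the robot's right; origin under its centre. Leave it alone.
- screwdriver_grip (a point): Bystander: screwdriver 190 mm long lying on the bench to the robot's left, beyond the cups; this point is on its handle. Leave it alone.
There are look-alikes about, which are no part of the job. What is shaped like the part that bears cup2_mid but blue is not meant.

How it is judged:
By the outcome, as a careful person would: the job done as asked, in the order asked, and still so for the second after the job is handed in, with the robot touching nothing.
It also fails if it takes over 70 s, if anything falls off the work surface, if the arm or the gripper's body presses on something with over 40 N, if the wrist force passes 120 N, or if a joint passes its speed limit or range.

### The arm

A 6-joint arm with a two-finger parallel gripper is mounted at the origin on the work surface. World frame = base frame: x ahead of the robot, y to its left, z up, the work surface at z = 0. Lengths are in mm, angles in rad, forces in N, time in s.
With the tool pointing down it reaches from about 275 to 1000 mm from the base axis. Payload 8.4 kg.
Tool frame: the origin (TCP) lies at the very end of the fingers, on their centre line; the grasp point (between the pads) lies 19 mm behind it; z points along the fingers, x is the direction in which the jaws open and shut, and the axes are right-handed (so a half turn about z gives the same grasp; the last joint's range is limited). The gripper opens to 85 mm and grips with 20 to 120 N. Pads are 22 mm wide; open, the fingers measure 114 mm over their backs; the gripper's body (76 mm by 85 mm) begins 54 mm behind the grasp point. The pads swing forward as they close: fully open they stand 13 mm farther back than shut.
Start: joints at [-0.002, 0.353, 1.633, -0, 1.155, -0.002], TCP at [625.002, -0, 231.281] pointing down, gripper open.
Joint ranges: [-2.63, 2.63], [-0.92, 2.1], [0.06, 2.66], [-1.3, 4.44], [0, 2.69], [-3.02, 3.02]. Speed limits (rad/s): [2.22, 2.22, 2.79, 3.14, 3.14, 3.14].

### API

Orientations are given as [roll, pitch, yaw] about the fixed x, y, z axes, in that order (R = Rz(yaw) Ry(pitch) Rx(roll)).
In Python, from rig import r gives the robot as it stands.
- The arm moves only by the tool arm_command, never from a script. Its argument "targets" is a list of rows, each a list of 6 numbers: the shift along the tool's x, y, z in m, then the turn, a rotation vector about the tool's x, y, z in rad. A call has 1 to 20 rows; each row shifts and turns the commanded pose from where the row before left it, along the tool's axes as they then stand; what a row does not reach is not made up. A row lasts 1/12 s, in which the tool goes at most 41.7 mm and 7.16 degrees, less where a joint would pass 70% of its speed; a pose out of reach is approached as far as the arm can. A call is refused whole if a number of a shift passes 0.0417 or a number of a turn 0.125, either way. A call with a gripper value outside its range is refused whole. "fingers" is the finger opening in m, from 0 to 0.0854, set as the call begins (left out, the last holds). The fingers move at their own pace and stop on an object; "squeeze" is the grip in N (left out, the last holds). Time passes only in rows, so rows that do not move let the fingers close. It gives the time, the measured TCP pose, the force and the opening at its end, in the units of the state.
- r.sense(): the state, without advancing time (a new reading comes with each control period).
- r.grab_frame(name): name is "scene" or "side" or "wrist"; returns a dict with "image" (420x560x3 uint8, blue, green, red), "fx", "fy", "cx", "cy" (pixels), "xyz" and "orientation" of the camera in the world. Camera axes: x right, y down, z forward; pixel columns grow to the right and rows downward; lengths in mm; the calibration is good to about 2 mm. A picture is of the moment at which its call begins. There is no depth.
- r.sign_off(): hands the job in, once; it reports no verdict.
The state is a dict: "clock": time; "qpos": joint angles; "qvel": joint speeds; "joint_efforts": joint torques, N m; "eef_pos": TCP position; "tcp_rot": TCP orientation; "contact_force": force on the tool from outside, world axes, zero at the start; "wrist_torque": the same for the moment, N m; "opening": opening from 0.0 (shut) to 1.0 (fully open).
Only numpy, scipy, OpenCV 4.12 (cv2) and the standard library are available. Lean on these libraries where they do the work, as an engineer would, in place of code of your own. Each camera call takes 0.05 s, during which the arm holds its last target.

## Working session

There is one attempt and no reset: what is moved stays moved. The work goes in short steps, Python scripts to look and compute and a tool call to move; the robot and the scene stay as the last step left them, time stands still between calls to the robot, and variables do not carry over. Pictures are saved under pics/ and viewed, and the job is handed in when it is done.

Besides the shell and the picture viewer there is one more tool, called after "Call:" as name([rows], argument=value, ...), one row to a line, values as JSON. arm_command: Moves the arm, as the interface text tells. Its arguments: {"type":"object","properties":{"targets":{"type":"array"},"fingers":{"type":"number"},"squeeze":{"type":"number"}},"required":["targets"]}

```bash
ls; mkdir -p pics; python3 - <<'E'
from rig import r
import cv2
print(r.sense())
for n in ["scene","side","wrist"]:
    f=r.grab_frame(n); cv2.imwrite(f"pics/{n}0.png",f["image"])
    print(n,{k:v for k,v in f.items() if k!="image"})
E
```

```text
pics
{'clock': 0.0, 'qpos': array([-2.39624294e-03,  3.53659347e-01,  1.63412112e+00, -2.38831041e-05,
        1.15522883e+00, -2.40184444e-03]), 'qvel': array([-0.00224012, -0.00014393,  0.00084801, -0.00084401, -0.00028093,
       -0.00251783]), 'joint_efforts': array([-2.03471049e-03, -6.05236173e+01, -3.42063046e+01, -2.62302356e-04,
        9.48130677e-03,  3.61521288e-06]), 'eef_pos': array([ 6.24520967e+02, -3.99065212e-03,  2.30560270e+02]), 'tcp_rot': array([3.14157422e+00, 1.41668550e-03, 1.52457472e-05]), 'contact_force': array([0.00338292, 0.55338634, 0.20578601]), 'wrist_torque': array([0.01397328, 0.03767453, 0.00510044]), 'opening': 1.0011007968259138}
scene {'fx': 526.4801452169653, 'fy': 526.4801452169653, 'cx': 281.26759811097196, 'cy': 209.71718188360194, 'xyz': array([1299.12331353, 1033.48843278, 1031.2731299 ]), 'orientation': array([-2.16384459, -0.00638186,  2.48937869])}
side {'fx': 489.99993588805205, 'fy': 489.99993588805205, 'cx': 281.03299260953, 'cy': 218.87471806323111, 'xyz': array([ -88.8261776 , -744.40759679, 1032.47165996]), 'orientation': array([-2.36263778e+00,  1.39910142e-03, -6.70272551e-01])}
wrist {'fx': 334.0158762134063, 'fy': 334.0158762134063, 'cx': 278.73779108889283, 'cy': 205.9616777780948, 'xyz': array([625.15778508,  69.9281763 , 373.84941092]), 'orientation': array([ 2.86172068e+00,  2.72994080e-03, -8.14699500e-04])}
```

View pics/scene0.png

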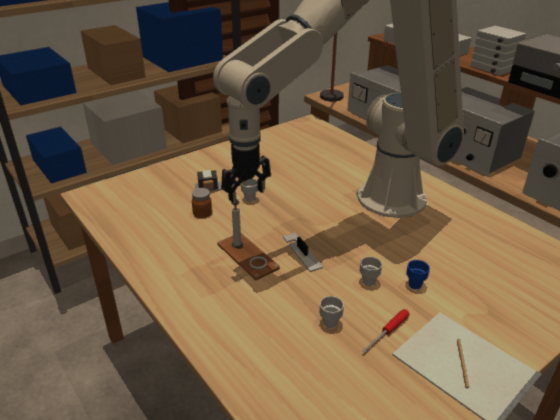

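View pics/side0.png

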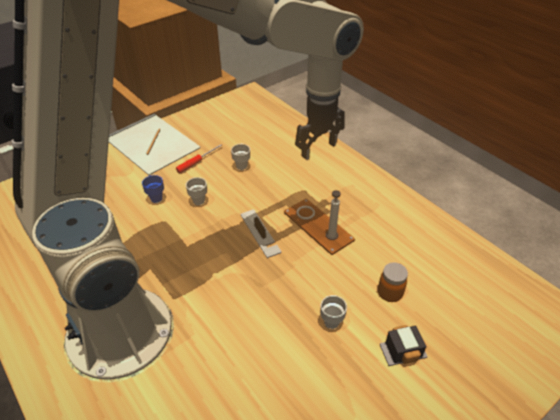

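View pics/wrist0.png

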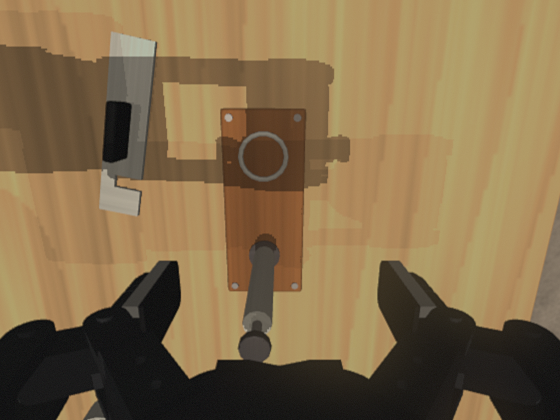

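```bash
cat > h.py <<'E'
import numpy as np, cv2
from scipy.spatial.transform import Rotation as Ro
def cam(f): return Ro.from_euler('xyz',f["orientation"]).as_matrix()
def ray(f,u,v):
    d=cam(f)@np.array([(u-f["cx"])/f["fx"],(v-f["cy"])/f["fy"],1]); return f["xyz"],d/np.linalg.norm(d)
def onz(f,u,v,z):
    o,d=ray(f,u,v); return o+d*(z-o[2])/d[2]
def proj(f,p):
    q=cam(f).T@(np.asarray(p,float)-f["xyz"]); return np.array([f["cx"]+f["fx"]*q[0]/q[2],f["cy"]+f["fy"]*q[1]/q[2]])
def crop(img,x0,y0,x1,y1,s,name):
    cv2.imwrite(name,cv2.resize(img[y0:y1,x0:x1],None,fx=s,fy=s,interpolation=cv2.INTER_CUBIC))
E
python3 - <<'E'
import cv2,numpy as np
from h import *
a=cv2.imread("pics/scene0.png"); b=cv2.imread("pics/side0.png")
cups=[a[150:220,185:285],a[250:330,340:440],a[290:340,300:400]]
def c(i,x,y): return cv2.resize(i[y:y+60,x:x+80],None,fx=5,fy=5,interpolation=cv2.INTER_CUBIC)
cv2.imwrite("pics/ca.png",np.vstack([np.hstack([c(a,350,245),c(a,290,285)]),np.hstack([c(a,210,160),c(a,180,165)])]))
cv2.imwrite("pics/cb.png",np.vstack([np.hstack([c(b,160,165),c(b,205,130)]),np.hstack([c(b,295,285),c(b,360,250)])]))
E
```

```text
(no output)
```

View pics/ca.png

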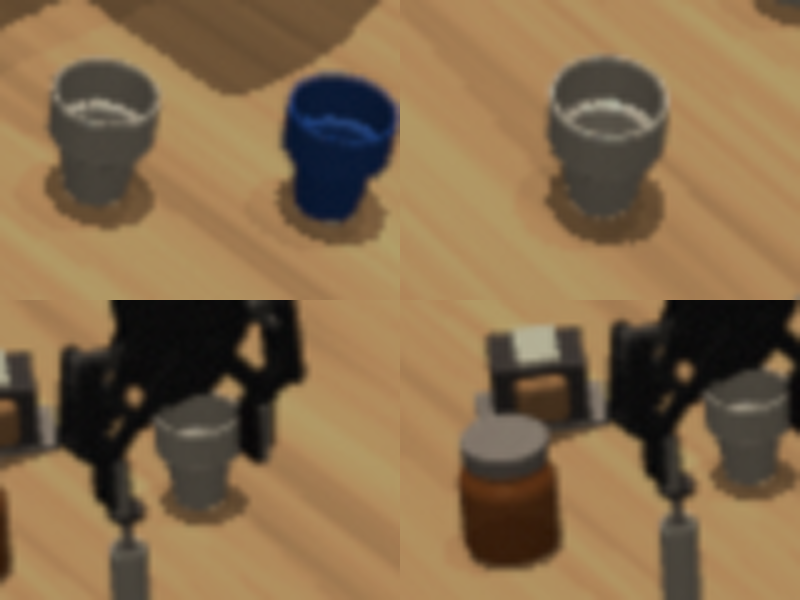

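View pics/cb.png

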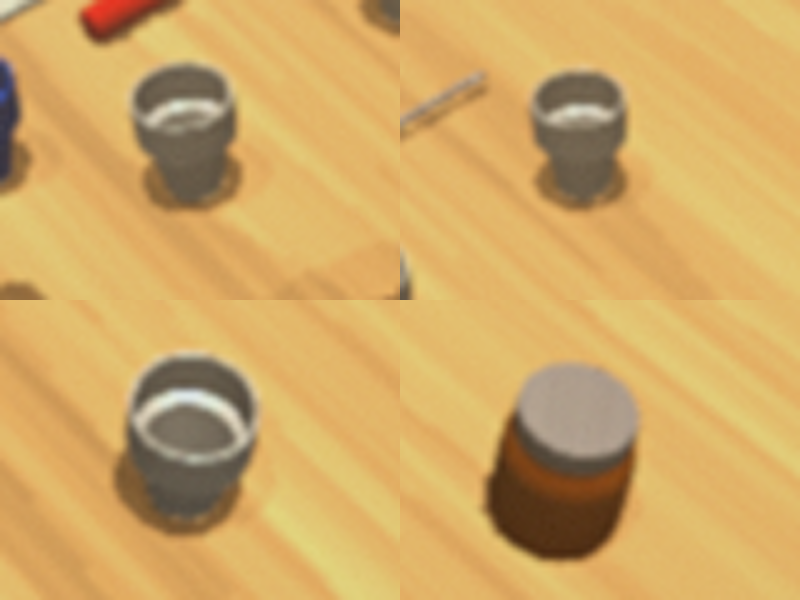

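```bash
python3 - <<'E'
import cv2,numpy as np
w=cv2.imread("pics/wrist0.png")
cv2.imwrite("pics/wc.png",np.hstack([cv2.resize(w[20:225,90:170],None,fx=2.9,fy=2.9,interpolation=2),cv2.resize(w[95:300,205:325],None,fx=2.9,fy=2.9,interpolation=2)]))
import pickle
from rig import r
d={n:{k:v for k,v in r.grab_frame(n).items() if k!="image"} for n in ["scene","side","wrist"]}
pickle.dump(d,open("cal.pkl","wb"))
from h import *
S={'A':[((104,92),(350,245)),((183,96),(160,165))],'B':[((208,97),(290,285)),((179,100),(205,130))],'C':[((198,127),(210,160)),((193,108),(295,285))],'jar(z85)':[((105,145),(180,165)),((176,119),(360,250))]}
for k,v in S.items():
    P=[]
    for n,((x,y),(X,Y)) in zip(["scene","side"],v):
        P.append(onz(d[n],X+(x+.5)/5-.5,Y+(y+.5)/5-.5,85 if 'jar' in k else 72)[:2].round(1))
    print(k,*P)
f=d['wrist']
print('seat',onz(f,263,156,17),'head',onz(f,255,347,175))
E
```

```text
A [392.1 272.9] [393.  270.5]
B [591.3 328.8] [590.9 324.7]
C [ 426.3 -284.4] [ 416.2 -301.8]
jar(z85) [ 600.4 -318.4] [ 592.6 -330.8]
seat [607.69956855  22.73680531  17.        ] head [607.96944165 -90.94244237 175.        ]
```

View pics/wc.png

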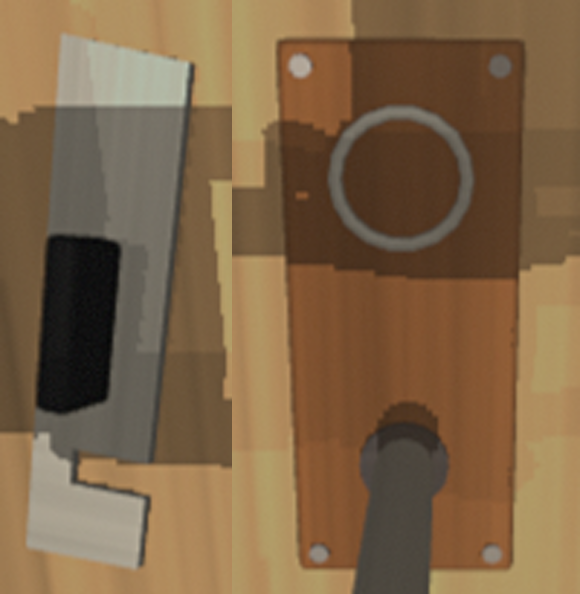

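```bash
python3 - <<'E'
import pickle
from h import *
d=pickle.load(open("cal.pkl","rb")); f=d['wrist']
def C(x,y,z): return onz(f,205+(x-232+.5)/2.9-.5,95+(y+.5)/2.9-.5,z)[:2]
def S(x,y,z): return onz(f,90+(x+.5)/2.9-.5,20+(y+.5)/2.9-.5,z)[:2]
c=np.array([C(*p,12) for p in [(279,41),(523,41),(511,569),(301,570)]])
print(c.round(1),c.mean(0)); v=(c[0]+c[1]-c[2]-c[3])/2; print(np.linalg.norm(v),np.arctan2(-v[0],v[1]))
print('seat',C(402,178,17))
s=np.array([S(*p,6) for p in [(62,34),(190,64),(140,569),(27,547)]])
print(s.round(1),s.mean(0)); v=(s[0]+s[1]-s[2]-s[3])/2; print(np.linalg.norm(v),np.arctan2(-v[0],v[1]),np.linalg.norm(s[0]-s[1]))
# handle top at z=42
h=np.array([S(*p,42) for p in [(48,236),(107,239),(95,410),(38,405)]]); print('handle top',h.round(1),h.mean(0))
E
```

```text
[[ 564.3   71.1]
 [ 651.9   71.1]
 [ 651.3 -141.7]
 [ 563.1 -142.2]] [607.63430678 -35.42373366]
213.0331242769986 -0.004054019199856463
seat [608.01153841  22.68158947]
[[457.2 145.4]
 [500.3 136. ]
 [461.4 -47.8]
 [417.6 -38.6]] [459.13468065  48.73624162]
188.0520609252688 -0.21033316280512399 44.13906102123838
handle top [[460.7  78.2]
 [479.9  77.2]
 [468.7  21.1]
 [449.3  22.8]] [464.64909101  49.83598452]
```

Call:
arm_command([
  [-0.0193,-0.0226,0.005,0,0,0],
  [-0.0193,-0.0226,0.005,0,0,0],
  [-0.0193,-0.0226,0.005,0,0,0],
  [-0.0193,-0.0226,0.005,0,0,0],
  [-0.0193,-0.0226,0.005,0,0,0],
  [-0.0193,-0.0226,0.005,0,0,0],
  [-0.0193,-0.0226,0.005,0,0,0],
  [-0.0193,-0.0226,0.005,0,0,0],
  [-0.0193,-0.0226,0.005,0,0,0],
  [-0.0193,-0.0226,0.005,0,0,0],
  [-0.0193,-0.0226,0.005,0,0,0],
  [-0.0193,-0.0226,0.005,0,0,0],
  [0,0,0,0,0,0],
  [0,0,0,0,0,0],
], fingers=0.0854, squeeze=30)

```text
clock: 1.47
eef_pos: [392.5, 272.0, 171.2]
tcp_rot: [3.141, 0.0, 0.003]
contact_force: [-0.5, -0.6, 0.4]
opening: 1.0
```

```bash
cat > look.py <<'E'
import sys,pickle,cv2
from rig import r
n,name=sys.argv[1:3]
f=r.grab_frame(n); cv2.imwrite(f"pics/{name}.png",f["image"]); pickle.dump(f,open(f"pics/{name}.pkl","wb"))
s=r.sense(); print(s["clock"],s["eef_pos"].round(1),s["tcp_rot"].round(4),s["contact_force"].round(1),s["opening"])
E
python3 look.py wrist w1
```

```text
1.5167 [393.3 271.5 171.4] [ 3.1415e+00 -3.0000e-04  1.7000e-03] [ 0.2 -1.4 -0. ] 1.0012044534335736
```

View pics/w1.png

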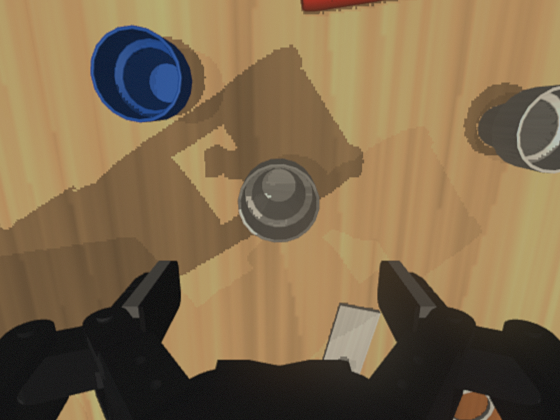

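```bash
cat > rim.py <<'E'
# fit ellipse to the rim outline near a given pixel: grey (low saturation) mask
import sys,pickle
from h import *
name,u,v,rad,z=sys.argv[1],*map(float,sys.argv[2:6])
f=pickle.load(open(f"pics/{name}.pkl","rb")); im=f["image"]
hsv=cv2.cvtColor(im,cv2.COLOR_BGR2HSV)
m=((hsv[...,1]<75)).astype(np.uint8)*255
k=np.zeros_like(m); cv2.circle(k,(int(u),int(v)),int(rad),255,-1); m&=k
m=cv2.morphologyEx(m,cv2.MORPH_CLOSE,np.ones((5,5)))
cs,_=cv2.findContours(m,cv2.RETR_EXTERNAL,cv2.CHAIN_APPROX_NONE); c=max(cs,key=cv2.contourArea)
e=cv2.fitEllipse(cv2.convexHull(c)); print(e, onz(f,*e[0],z).round(1))
o=im.copy(); cv2.ellipse(o,e,(0,0,255),1); 
x0,y0=max(0,int(u-rad-10)),max(0,int(v-rad-10)); crop(o,x0,y0,int(u+rad+10),int(v+rad+10),4,"pics/rim_"+name+".png")
E
python3 rim.py w1 278 200 52 72
python3 - <<'E'
import pickle
from h import *
f=pickle.load(open("pics/w1.pkl","rb"))
print(onz(f,278.5,200,72),proj(f,[591,326,72]),'blue',onz(f,138,73,72))
E
```

```text
((278.2216796875, 200.74948120117188), (80.79045867919922, 83.4548568725586), 4.652401924133301) [392.  276.3  72. ]
[392.23878    276.91794013  72.        ] [558.64900706 133.89691151] blue [296.83060311 365.79912414  72.        ]
```

View pics/rim_w1.png

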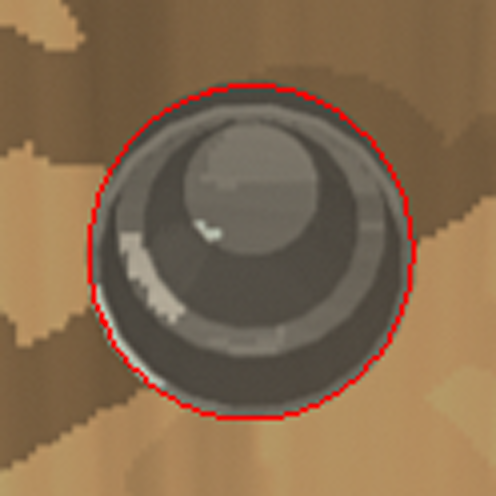

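Call:
arm_command([
  [-0.0014,-0.003,0.006,0,0,0],
  [0,0,0.02,0,0,0],
  [0,0,0.025,0,0,0],
  [0,0,0.025,0,0,0],
  [0,0,0.025,0,0,0],
  [0,0,0.015,0,0,0],
  [0,0,0.01,0,0,0],
  [0,0,0,0,0,0],
  [0,0,0,0,0,0],
])

```text
clock: 2.27
eef_pos: [392.4, 273.8, 45.2]
tcp_rot: [3.141, 0.0, -0.001]
contact_force: [-0.1, -0.2, 0.8]
opening: 0.999
```

Call:
arm_command([
  [0,0,0,0,0,0],
  [0,0,0,0,0,0],
  [0,0,0,0,0,0],
  [0,0,0,0,0,0],
  [0,0,0,0,0,0],
  [0,0,0,0,0,0],
  [0,0,0,0,0,0],
  [0,0,0,0,0,0],
], fingers=0.05, squeeze=30)

```text
clock: 2.93
eef_pos: [392.8, 274.8, 46.6]
tcp_rot: [-3.14, -0.002, 0.0]
contact_force: [-1.1, -0.4, 5.8]
opening: 0.711
```

```bash
python3 look.py wrist w2
```

```text
2.9833 [392.8 274.8  46.6] [-3.1402e+00 -2.0000e-03  1.0000e-04] [-0.2 -0.4  5.3] 0.7124963104503861
```

View pics/w2.png

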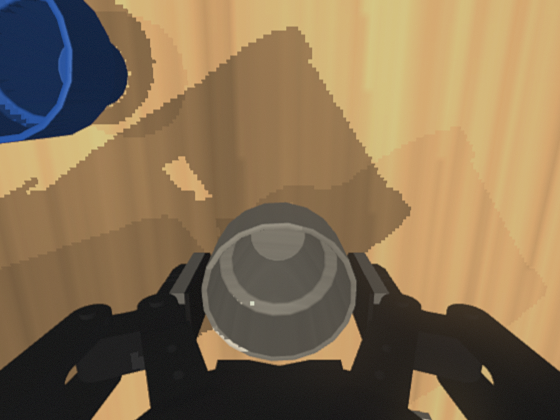

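```bash
python3 - <<'E'
import pickle
from h import *
f=pickle.load(open("pics/w2.pkl","rb")); print(onz(f,279.3,290.5,72),f['xyz'],f['orientation'])
E
```

```text
[393.13768671 275.98227933  72.        ] [392.90674281 344.51526737 189.93808376] [ 2.86308420e+00 -5.04999430e-04 -7.46937885e-04]
```

Call:
arm_command([
  [0,0,-0.01,0,0,0],
  [0,0,-0.025,0,0,0],
  [0.005,0.006,-0.025,0,0,0],
  [0.0175,0.0206,-0.01,0,0,0],
  [0.0175,0.0206,0,0,0,0],
  [0.0175,0.0206,0,0,0,0],
  [0.0175,0.0206,0,0,0,0],
  [0.0175,0.0206,0,0,0,0],
  [0.0175,0.0206,0,0,0,0],
  [0.0175,0.0206,0,0,0,0],
  [0.0175,0.0206,0,0,0,0],
  [0.0175,0.0206,0,0,0,0],
  [0.0175,0.0206,0,0,0,0],
  [0.0175,0.0206,0,0,0,0],
  [0.0175,0.0204,0,0,0,0],
  [0,0,0,0,0,0],
  [0,0,0,0,0,0],
  [0,0,0,0,0,0],
])

```text
clock: 4.48
eef_pos: [606.4, 21.4, 115.8]
tcp_rot: [-3.141, 0.0, -0.0]
contact_force: [0.1, -0.2, -2.7]
opening: 0.712
```

```bash
python3 look.py wrist w3;python3 look.py scene s3
```

```text
4.5333 [606.2  21.8 115.7] [-3.1414e+00  5.0000e-04  2.0000e-04] [-0.9  0.2 -0.7] 0.7112836367663797
4.5833 [606.2  22.  115.6] [-3.1414e+00  4.0000e-04  7.0000e-04] [ 0.3  0.6 -2. ] 0.7099454279432543
```

View pics/w3.png

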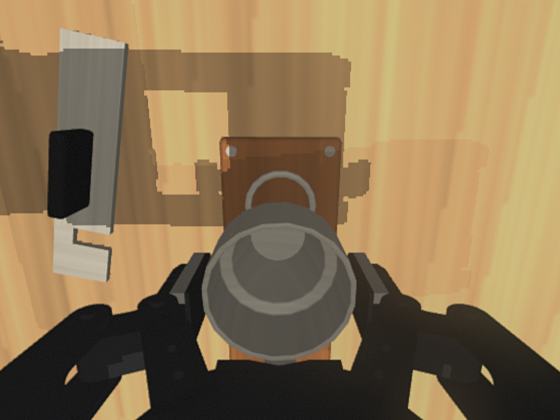

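View pics/s3.png

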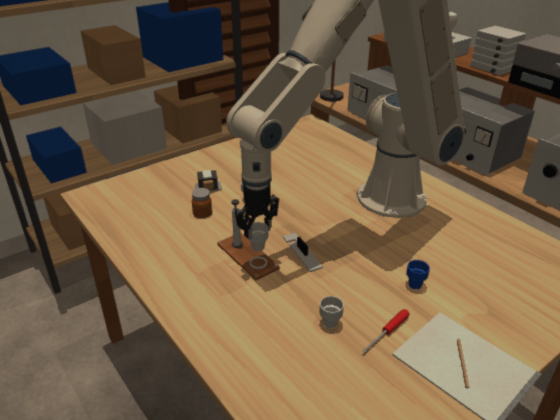

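```bash
python3 - <<'E'
import pickle
from h import *
f=pickle.load(open("pics/w3.pkl","rb"))
print('cup',onz(f,279.3,290.5,115.7+26)); 
l,rr,t=onz(f,245.5,205,17),onz(f,315.5,205,17),onz(f,281,170.5,17)
print('ring',(l+rr)/2,rr-l,t, t[1]-27, onz(f,280.5,205,17))
bl,br=onz(f,220.5,138,12),onz(f,341,138,12); print(bl,br,(bl+br)/2)
E
```

```text
cup [606.82172652  22.93899966 141.7       ]
ring [607.69361189  22.54973039  17.        ] [ 5.27294667e+01 -4.15531625e-02  0.00000000e+00] [608.06077496  48.78802539  17.        ] 21.788025391069915 [607.69886766  22.54972624  17.        ]
[564.07374473  71.81622159  12.        ] [651.67687729  71.71432487  12.        ] [607.87531101  71.76527323  12.        ]
```

Call:
arm_command([
  [0.001,0.0006,0.01,0,0,0],
  [0,0,0.02,0,0,0],
  [0,0,0.015,0,0,0],
  [0,0,0.006,0,0,0],
  [0,0,0.004,0,0,0],
  [0,0,0.002,0,0,0],
  [0,0,0,0,0,0],
  [0,0,0,0,0,0],
  [0,0,0,0,0,0],
])

```text
clock: 5.33
eef_pos: [608.5, 20.8, 58.8]
tcp_rot: [-3.142, -0.001, 0.0]
contact_force: [-0.8, 0.9, 0.8]
opening: 0.713
```

```bash
python3 look.py wrist w4
```

```text
5.3833 [608.5  20.8  58.8] [-3.1415e+00 -1.1000e-03  1.0000e-04] [-0.   0.   2.1] 0.7155408190124067
```

View pics/w4.png

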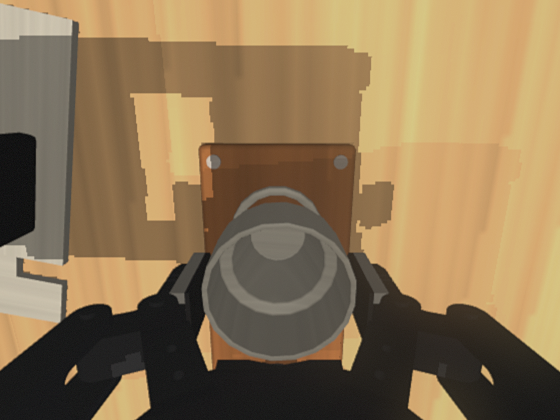

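Call:
arm_command([
  [0,0,0,0,0,0],
  [0,0,0,0,0,0],
  [0,0,0,0,0,0],
  [0,0,0,0,0,0],
  [0,0,-0.01,0,0,0],
  [0,0,-0.03,0,0,0],
  [0,0,-0.03,0,0,0],
  [-0.001,-0.01,-0.03,0,0,0],
  [-0.0016,-0.027,-0.012,0,0,0],
  [-0.0016,-0.027,0,0,0,0],
  [-0.0016,-0.027,0,0,0,0],
  [-0.0016,-0.027,0,0,0,0],
  [0,0,0,0,0,0],
  [0,0,0,0,0,0],
], fingers=0.0854)

```text
clock: 6.55
eef_pos: [600.5, 139.8, 171.0]
tcp_rot: [-3.142, -0.001, 0.002]
contact_force: [-0.3, -0.7, -0.5]
opening: 0.997
```

```bash
python3 look.py wrist w5; python3 look.py side d5
```

```text
6.6 [600.6 138.8 170.8] [ 3.1413e+00 -4.0000e-04  1.4000e-03] [-0.3 -0.4 -0.3] 0.997993637849586
6.65 [600.6 138.1 170.6] [ 3.1413e+00 -1.0000e-04  3.0000e-04] [0.2 0.7 0.2] 0.9998169151206563
```

View pics/w5.png

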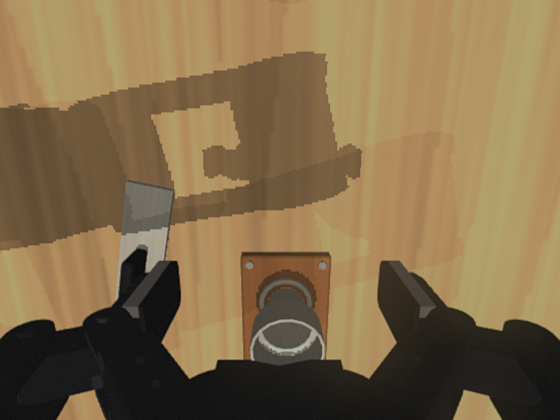

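View pics/d5.png

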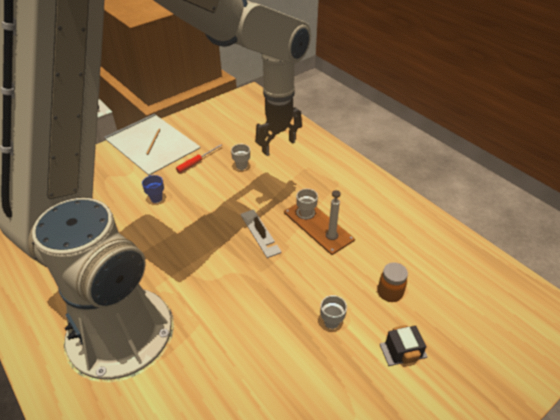

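Call:
arm_command([
  [-0.0015,-0.031,0,0,0,0],
  [-0.0015,-0.032,0,0,0,0],
  [-0.0015,-0.032,0,0,0,0],
  [-0.0015,-0.032,0,0,0,0],
  [-0.0015,-0.032,0,0,0,0],
  [-0.0015,-0.031,0,0,0,0],
  [0,0,0,0,0,0],
  [0,0,0,0,0,0],
])

```text
clock: 7.32
eef_pos: [591.7, 328.9, 170.1]
tcp_rot: [3.141, 0.0, 0.001]
contact_force: [0.2, -0.0, -0.1]
opening: 0.997
```

```bash
python3 look.py wrist w6; python3 rim.py w6 278 200 60 72; python3 - <<'E'
import pickle
from h import *
f=pickle.load(open("pics/w5.pkl","rb")); print('seat cup',onz(f,288,342,84))
E
```

```text
7.3667 [591.7 327.7 170.1] [3.1408e+00 4.0000e-04 1.0000e-04] [-0.2 -1.2 -0.2] 0.9961215129069838
((278.45220947265625, 202.893310546875), (81.17839050292969, 83.59326171875), 3.330613613128662) [591.5 331.8  72. ]
seat cup [608.2622278   28.61595424  84.        ]
```

View pics/w6.png

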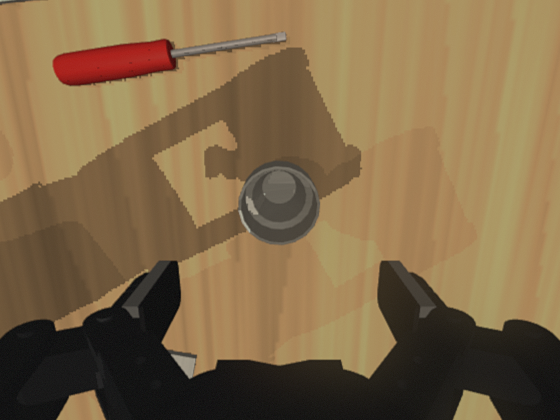

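View pics/rim_w6.png

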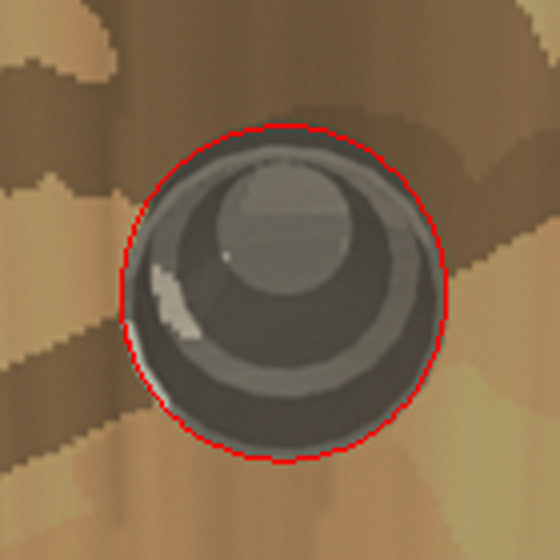

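Call:
arm_command([
  [0,-0.0012,0.006,0,0,0],
  [0,0,0.02,0,0,0],
  [0,0,0.025,0,0,0],
  [0,0,0.025,0,0,0],
  [0,0,0.025,0,0,0],
  [0,0,0.014,0,0,0],
  [0,0,0.01,0,0,0],
  [0,0,0,0,0,0],
  [0,0,0,0,0,0],
])

```text
clock: 8.12
eef_pos: [592.0, 329.4, 45.6]
tcp_rot: [3.142, -0.0, -0.001]
contact_force: [0.0, 0.7, 1.0]
opening: 0.999
```

Call:
arm_command([
  [0,0,0,0,0,0],
  [0,0,0,0,0,0],
  [0,0,0,0,0,0],
  [0,0,0,0,0,0],
  [0,0,0,0,0,0],
  [0,0,0,0,0,0],
  [0,0,0,0,0,0],
  [0,0,0,0,0,0],
], fingers=0.05, squeeze=30)

```text
clock: 8.78
eef_pos: [592.5, 330.4, 47.1]
tcp_rot: [-3.14, -0.002, 0.0]
contact_force: [-1.5, -0.9, 6.3]
opening: 0.712
```

```bash
python3 look.py wrist w7;  python3 - <<'E'
import pickle
from h import *
f=pickle.load(open("pics/w5.pkl","rb")); print('seat cup',onz(f,288.5,354,84))
E
```

```text
8.8333 [592.5 330.4  47.1] [-3.1404e+00 -2.3000e-03  2.0000e-04] [-1.1 -0.8  6.7] 0.7125211405565327
seat cup [608.77985299  16.99745347  84.        ]
```

View pics/w7.png

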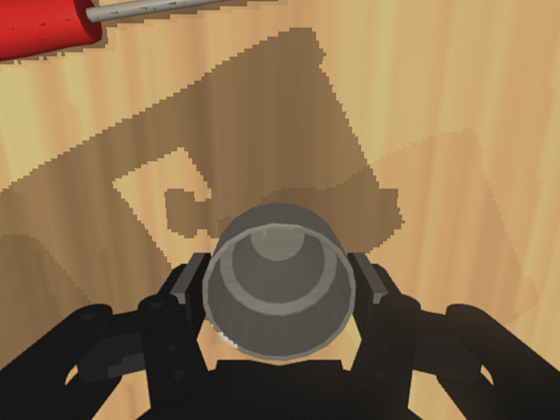

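Call:
arm_command([
  [0,0,-0.01,0,0,0],
  [0,0,-0.025,0,0,0],
  [0,0,-0.035,0,0,0],
  [0.0006,0.0132,-0.035,0,0,0],
  [0.0014,0.026,0,0,0,0],
  [0.0014,0.026,0,0,0,0],
  [0.0014,0.026,0,0,0,0],
  [0.0014,0.026,0,0,0,0],
  [0.0014,0.026,0,0,0,0],
  [0.0014,0.026,0,0,0,0],
  [0.0014,0.026,0,0,0,0],
  [0.0014,0.026,0,0,0,0],
  [0.0014,0.026,0,0,0,0],
  [0.0014,0.026,0,0,0,0],
  [0.0018,0.026,0,0,0,0],
  [0,0.01,0,0,0,0],
  [0,0,0,0,0,0],
  [0,0,0,0,0,0],
  [0,0,0,0,0,0],
])

```text
clock: 10.42
eef_pos: [608.0, 21.5, 150.7]
tcp_rot: [-3.141, -0.0, 0.0]
contact_force: [0.5, 0.1, -1.4]
opening: 0.708
```

```bash
python3 look.py wrist w8; python3 look.py side d8; python3 look.py scene s8;python3 - <<'E'
import cv2,numpy as np
a=cv2.imread("pics/d8.png");b=cv2.imread("pics/s8.png")
cv2.imwrite("pics/z8.png",np.hstack([cv2.resize(a[140:260,260:360],None,fx=4,fy=4,interpolation=2),cv2.resize(b[160:280,210:310],None,fx=4,fy=4,interpolation=2)]))
E
```

```text
10.4667 [608.   21.7 150.5] [-3.1413e+00 -2.0000e-04  8.0000e-04] [-0.1  0.5 -0. ] 0.7074988520167835
10.5167 [608.   21.7 150.5] [-3.1414e+00 -1.0000e-04  1.1000e-03] [ 1.2  0.4 -1.1] 0.7076675425990755
10.5667 [607.9  21.7 150.4] [-3.1414e+00  1.0000e-04  1.2000e-03] [-0.9 -0.4 -0.4] 0.7079657898852
```

View pics/w8.png

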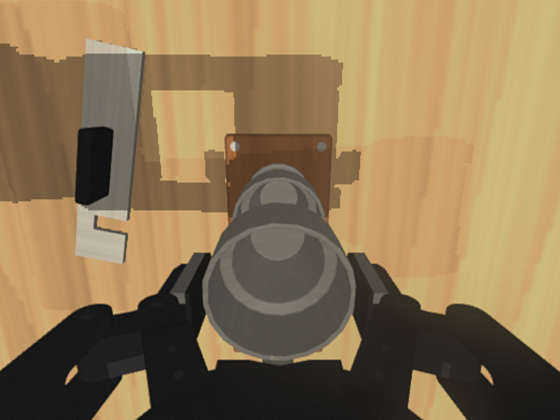

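View pics/z8.png

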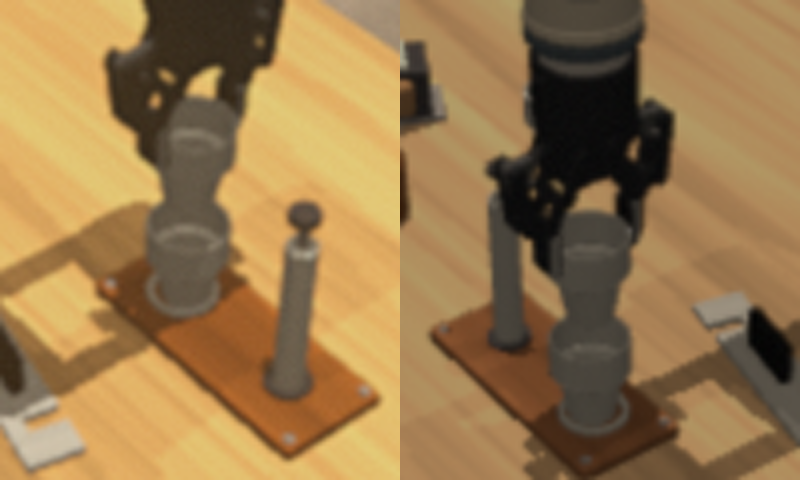

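Call:
arm_command([
  [0,0.0004,0.01,0,0,0],
  [0,0,0.02,0,0,0],
  [0,0,0.012,0,0,0],
  [0,0,0.006,0,0,0],
  [0,0,0.006,0,0,0],
  [0,0,0.004,0,0,0],
  [0,0,0.002,0,0,0],
  [0,0,0.001,0,0,0],
  [0,0,0,0,0,0],
  [0,0,0,0,0,0],
])

```text
clock: 11.4
eef_pos: [608.6, 20.2, 90.1]
tcp_rot: [-3.142, -0.001, -0.0]
contact_force: [-0.2, -0.0, 2.7]
opening: 0.706
```

Call:
arm_command([
  [0,0,0.001,0,0,0],
  [0,0,0.001,0,0,0],
  [0,0,0,0,0,0],
  [0,0,0,0,0,0],
])

```text
clock: 11.73
eef_pos: [609.0, 20.3, 89.7]
tcp_rot: [-3.141, -0.002, -0.0]
contact_force: [-5.9, 0.4, 19.8]
opening: 0.709
```

```bash
python3 look.py side d9; python3 look.py scene s9;python3 - <<'E'
import cv2,numpy as np
a=cv2.imread("pics/d9.png");b=cv2.imread("pics/s9.png")
cv2.imwrite("pics/z9.png",np.hstack([cv2.resize(a[140:260,260:360],None,fx=4,fy=4,interpolation=2),cv2.resize(b[160:280,210:310],None,fx=4,fy=4,interpolation=2)]))
E
```

```text
11.7833 [609.   20.3  89.8] [-3.1414e+00 -2.3000e-03 -0.0000e+00] [-4.7 -0.4 20.6] 0.7106630674729435
11.8333 [609.   20.3  89.8] [-3.1414e+00 -2.4000e-03 -1.0000e-04] [-5.6  0.5 20.1] 0.7089338306897999
```

View pics/z9.png

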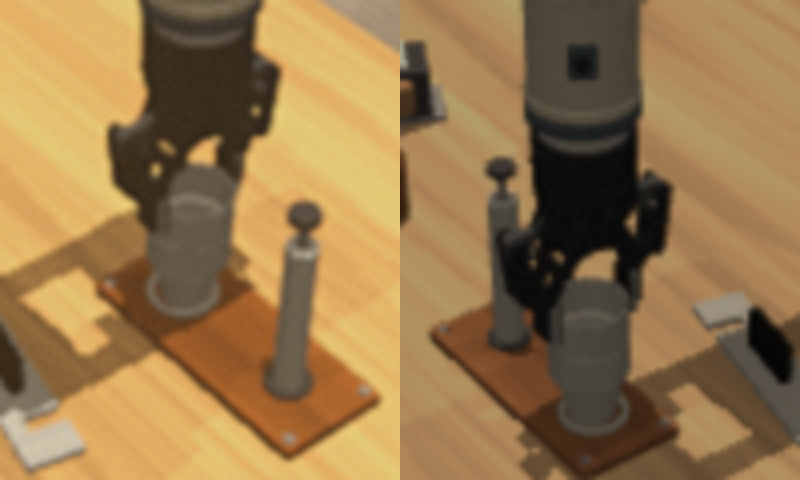

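Call:
arm_command([
  [0,0,0,0,0,0],
  [0,0,0,0,0,0],
  [0,0,0,0,0,0],
  [0,0,0,0,0,0],
  [0,0,-0.005,0,0,0],
  [0,0,-0.015,0,0,0],
  [0,0,-0.03,0,0,0],
  [0,0,-0.035,0,0,0],
  [0,0,-0.028,0,0,0],
  [0,0,0,0,0,0],
], fingers=0.0854)

```text
clock: 12.67
eef_pos: [611.3, 20.3, 206.7]
tcp_rot: [-3.141, -0.009, -0.0]
contact_force: [1.0, -0.2, 0.7]
opening: 1.002
```

Call:
arm_command([
  [-0.0158,0.0267,0,0,0,0],
  [-0.0158,0.0267,0,0,0,0],
  [-0.0158,0.0267,0,0,0,0],
  [-0.0158,0.0267,0,0,0,0],
  [-0.0158,0.0267,0,0,0,0],
  [-0.0158,0.0267,0,0,0,0],
  [-0.0158,0.0267,0,0,0,0],
  [-0.0158,0.0267,0,0,0,0],
  [-0.0158,0.0267,0,0,0,0],
  [-0.0158,0.0267,0.01,0,0,0],
  [-0.0158,0.0267,0.01,0,0,0],
  [-0.0158,0.0267,0.01,0,0,0],
  [0,0,0,0,0,0],
  [0,0,0,0,0,0],
])

```text
clock: 13.83
eef_pos: [417.3, -301.0, 169.6]
tcp_rot: [-3.141, 0.001, -0.003]
contact_force: [-0.8, 0.8, -0.3]
opening: 1.0
```

```bash
python3 look.py wrist w10; python3 rim.py w10 278 200 60 72;python3 look.py side d10
```

```text
13.8833 [ 418.1 -300.4  170.1] [-3.141e+00  4.000e-04 -1.700e-03] [-0.5 -0.5  0.5] 1.000347394976968
((278.83929443359375, 202.1427459716797), (81.01780700683594, 84.0653076171875), 175.3571319580078) [ 417.2 -297.2   72. ]
13.9333 [ 418.6 -300.   170.3] [-3.1413e+00 -1.0000e-04 -6.0000e-04] [ 0.6  0.5 -0.1] 1.0030926571679064
```

View pics/w10.png

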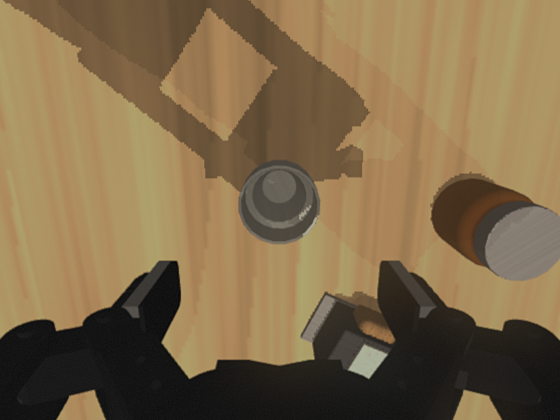

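View pics/d10.png

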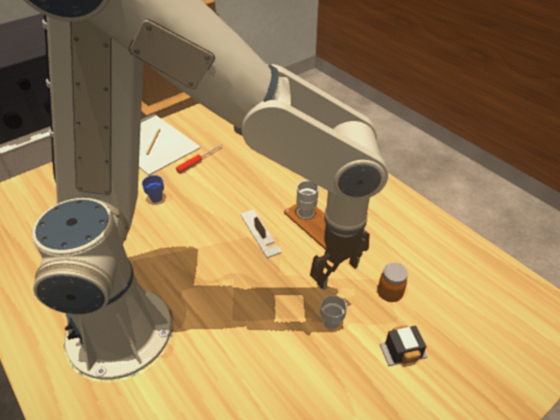

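Call:
arm_command([
  [-0.001,-0.0009,0.006,0,0,0],
  [0,0,0.02,0,0,0],
  [0,0,0.025,0,0,0],
  [0,0,0.025,0,0,0],
  [0,0,0.025,0,0,0],
  [0,0,0.014,0,0,0],
  [0,0,0.01,0,0,0],
  [0,0,0,0,0,0],
  [0,0,0,0,0,0],
])

```text
clock: 14.68
eef_pos: [417.8, -298.8, 45.3]
tcp_rot: [-3.141, 0.0, 0.001]
contact_force: [-0.5, -1.4, -0.0]
opening: 1.001
```

Call:
arm_command([
  [0,0,0,0,0,0],
  [0,0,0,0,0,0],
  [0,0,0,0,0,0],
  [0,0,0,0,0,0],
  [0,0,0,0,0,0],
  [0,0,0,0,0,0],
  [0,0,0,0,0,0],
  [0,0,0,0,0,0],
], fingers=0.05, squeeze=30)

```text
clock: 15.35
eef_pos: [418.1, -299.9, 46.7]
tcp_rot: [3.14, -0.002, -0.0]
contact_force: [-0.5, -0.3, 4.5]
opening: 0.717
```

```bash
python3 look.py wrist w11
```

```text
15.4 [ 418.1 -299.9   46.7] [ 3.1403e+00 -1.8000e-03 -2.0000e-04] [-1.9  0.7  4.9] 0.7130566035596322
```

View pics/w11.png

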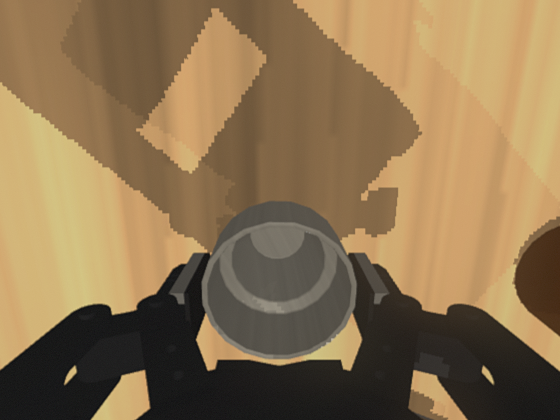

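Call:
arm_command([
  [0,0,-0.01,0,0,0],
  [0,0,-0.03,0,0,0],
  [0,0,-0.035,0,0,0],
  [0.0076,-0.0266,-0.035,0,0,0],
  [0.0075,-0.0266,-0.027,0,0,0],
  [0.0075,-0.0266,0,0,0,0],
  [0.0075,-0.0266,0,0,0,0],
  [0.0075,-0.0266,0,0,0,0],
  [0.0075,-0.0266,0,0,0,0],
  [0.0075,-0.0266,0,0,0,0],
  [0.0075,-0.0266,0,0,0,0],
  [0.0075,-0.0266,0,0,0,0],
  [0.0075,-0.0266,0,0,0,0],
  [0.0075,-0.0266,0,0,0,0],
  [0.0075,-0.0269,0,0,0,0],
  [0,0,0,0,0,0],
])

```text
clock: 16.73
eef_pos: [508.4, 22.1, 181.3]
tcp_rot: [-3.14, -0.003, 0.002]
contact_force: [-0.0, -1.0, -0.4]
opening: 0.714
```

Call:
arm_command([
  [0.02,0,0,0,0,0],
  [0.02,0,0,0,0,0],
  [0.02,0,0,0,0,0],
  [0.02,0,0,0,0,0],
  [0.0205,0,0,0,0,0],
  [0,0,0,0,0,0],
  [0,0,0,0,0,0],
  [0,0,0,0,0,0],
])

```text
clock: 17.4
eef_pos: [606.6, 18.2, 180.2]
tcp_rot: [3.142, 0.001, -0.0]
contact_force: [-1.0, 0.6, -2.4]
opening: 0.713
```

```bash
cat > pair.sh <<'E'
python3 look.py side d$1; python3 look.py scene s$1;python3 - <<P
import cv2,numpy as np
a=cv2.imread("pics/d$1.png");b=cv2.imread("pics/s$1.png")
cv2.imwrite("pics/z$1.png",np.hstack([cv2.resize(a[140:260,260:360],None,fx=4,fy=4,interpolation=2),cv2.resize(b[160:280,210:310],None,fx=4,fy=4,interpolation=2)]))
P
E
python3 look.py wrist w12; bash pair.sh 12
```

```text
17.45 [606.4  18.2 180.2] [ 3.1415e+00  8.0000e-04 -1.0000e-04] [ 0.2 -0.3 -2.4] 0.7156728356820925
17.5 [606.4  18.3 180.2] [ 3.1416e+00  6.0000e-04 -1.0000e-04] [ 0.1 -0.3 -0.4] 0.7144658355288921
17.55 [606.6  18.3 180.2] [ 3.1416e+00  4.0000e-04 -0.0000e+00] [ 0.8  0.4 -1.6] 0.7124514797467362
```

View pics/w12.png

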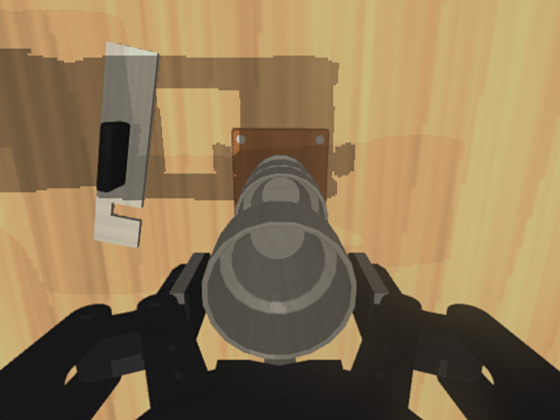

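View pics/z12.png

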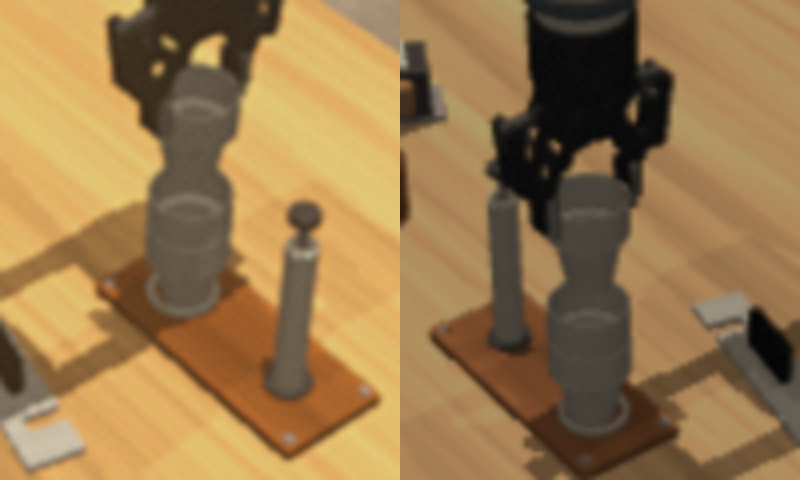

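Call:
arm_command([
  [0.0018,-0.0022,0,0,0,0],
  [0,0,0.01,0,0,0],
  [0,0,0.02,0,0,0],
  [0,0,0.012,0,0,0],
  [0,0,0.006,0,0,0],
  [0,0,0.005,0,0,0],
  [0,0,0.003,0,0,0],
  [0,0,0.002,0,0,0],
  [0,0,0,0,0,0],
  [0,0,0,0,0,0],
  [0,0,0,0,0,0],
])

```text
clock: 18.47
eef_pos: [609.7, 20.6, 122.5]
tcp_rot: [-3.142, -0.001, -0.0]
contact_force: [-0.1, -1.0, -2.0]
opening: 0.711
```

Call:
arm_command([
  [-0.0008,0,0.001,0,0,0],
  [0,0,0.001,0,0,0],
  [0,0,0,0,0,0],
  [0,0,0,0,0,0],
  [0,0,0,0,0,0],
])

```text
clock: 18.88
eef_pos: [609.1, 20.7, 120.5]
tcp_rot: [-3.142, -0.001, 0.0]
contact_force: [0.2, 0.9, 3.2]
opening: 0.715
```

Call:
arm_command([
  [0,0,0.001,0,0,0],
  [0,0,0.001,0,0,0],
  [0,0,0,0,0,0],
  [0,0,0,0,0,0],
])

```text
clock: 19.22
eef_pos: [610.2, 20.7, 120.1]
tcp_rot: [-3.141, -0.004, -0.0]
contact_force: [-1.8, -0.4, 15.7]
opening: 0.717
```

```bash
bash pair.sh 13
```

```text
19.2667 [610.2  20.7 120.1] [-3.1415 -0.0038  0.    ] [-0.2  0.2 16.5] 0.7183687791711371
19.3167 [610.2  20.7 120.1] [-3.1415 -0.0038  0.    ] [-1.2 -0.7 16.5] 0.7171206676836656
```

View pics/z13.png

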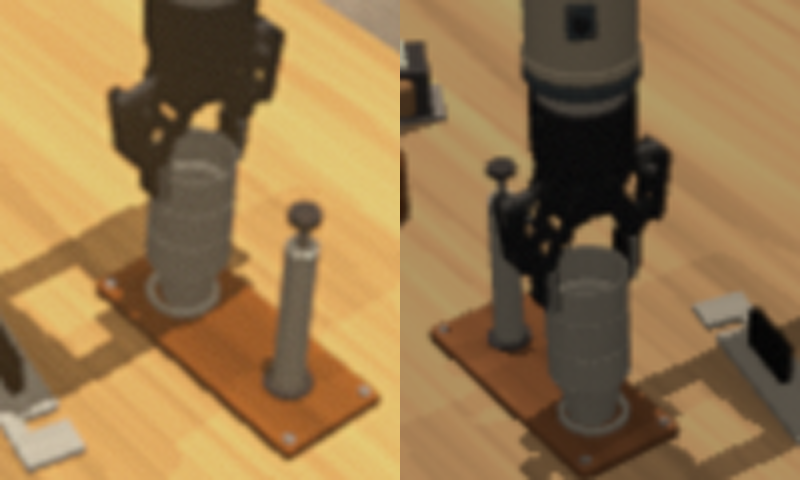

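Call:
arm_command([
  [0,0,0,0,0,0],
  [0,0,0,0,0,0],
  [0,0,0,0,0,0],
  [0,0,0,0,0,0],
  [0,0,-0.005,0,0,0],
  [0,0,-0.015,0,0,0],
  [0,0,-0.03,0,0,0],
  [-0.015,-0.003,-0.02,0,0,0],
  [-0.023,-0.005,0,0,0,0],
  [-0.028,-0.005,0,0,0,0],
  [-0.028,-0.005,0,0,0,0],
  [-0.028,-0.005,0.005,0,0,0],
  [-0.028,-0.005,0.005,0,0,0],
  [0,0,0,0,0,0.0525],
  [0,0,0,0,0,0.0525],
  [0,0,0,0,0,0.0525],
  [0,0,0,0,0,0.0525],
  [0,0,0,0,0,0],
  [0,0,0,0,0,0],
], fingers=0.0854)

```text
clock: 20.9
eef_pos: [458.5, 48.7, 178.1]
tcp_rot: [-3.142, -0.0, -0.208]
contact_force: [0.6, -0.1, 0.0]
opening: 1.0
```

```bash
python3 look.py wrist w14; bash pair.sh 14
```

```text
20.95 [458.5  48.6 178.1] [ 3.1416 -0.     -0.2082] [1.  0.4 0.7] 0.9990289630317766
21.0 [458.5  48.6 178. ] [-3.1416e+00  1.0000e-04 -2.0840e-01] [-1.   0.6 -0.2] 0.9964024814947359
21.05 [458.5  48.6 178. ] [-3.1416  0.     -0.2087] [-0.8  0.6 -0.9] 1.0026560188326223
```

View pics/w14.png

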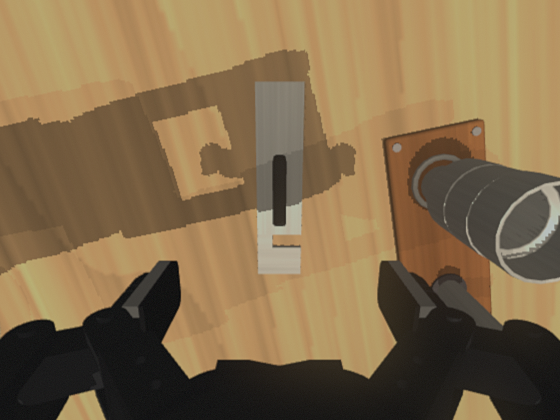

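View pics/z14.png

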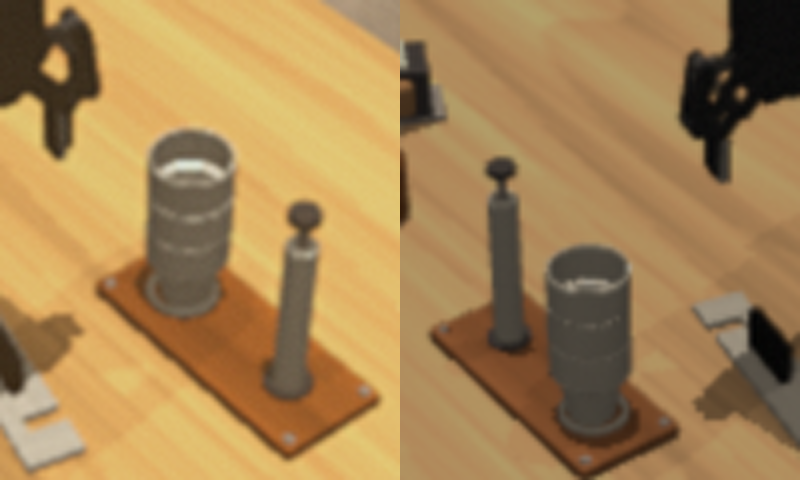

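```bash
python3 - <<'E'
import pickle
from h import *
im=cv2.imread("pics/w14.png"); crop(im,235,70,320,285,2.7,"pics/st.png")
f=pickle.load(open("pics/w14.pkl","rb"))
s=np.array([onz(f,*p,6)[:2] for p in [(255,82),(303.5,82),(300.2,274),(258,274)]])
print(s.round(1),s.mean(0),np.linalg.norm(s[0]-s[3]),np.linalg.norm(s[0]-s[1])); v=(s[0]+s[1]-s[2]-s[3])/2; print(np.arctan2(-v[0],v[1]))
E
```

```text
[[457.3 144.8]
 [499.4 135.8]
 [460.7 -48.5]
 [417.6 -39.4]] [458.73143322  48.16747447] 188.39955362328448 43.05012884912786
-0.20960155353904236
```

View pics/st.png

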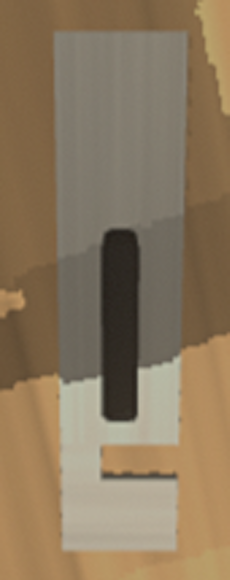

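Call:
arm_command([
  [0.0003,0.0003,0.01,0,0,0],
  [0,0,0.03,0,0,0],
  [0,0,0.035,0,0,0],
  [0,0,0.035,0,0,0],
  [0,0,0.03,0,0,0],
  [0,0,0.016,0,0,0],
  [0,0,0.01,0,0,0],
  [0,0,0,0,0,0],
  [0,0,0,0,0,0],
  [0,0,0,0,0,0],
])

```text
clock: 21.88
eef_pos: [459.5, 48.4, 12.8]
tcp_rot: [-3.141, -0.001, -0.21]
contact_force: [0.2, 1.2, 0.0]
opening: 1.001
```

Call:
arm_command([
  [0,0,0,0,0,0],
  [0,0,0,0,0,0],
  [0,0,0,0,0,0],
  [0,0,0,0,0,0],
  [0,0,0,0,0,0],
  [0,0,0,0,0,0],
  [0,0,0,0,0,0],
  [0,0,0,0,0,0],
  [0,0,0,0,0,0],
  [0,0,0,0,0,0],
  [0,0,0,0,0,0],
], fingers=0.0, squeeze=60)

```text
clock: 22.8
eef_pos: [458.8, 48.3, 12.3]
tcp_rot: [-3.142, -0.0, -0.21]
contact_force: [-1.5, 0.1, 6.2]
opening: 0.131
```

```bash
python3 look.py wrist w15
```

```text
22.85 [458.8  48.3  12.3] [-3.1415e+00 -1.0000e-04 -2.1000e-01] [-1.6  0.5  6. ] 0.1264583095475753
```

View pics/w15.png

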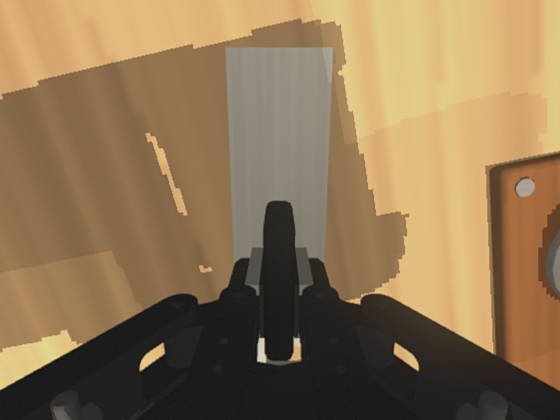

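Call:
arm_command([
  [0,0,-0.005,0,0,0],
  [0,0,-0.015,0,0,0],
  [0,0,-0.03,0,0,0],
  [0,0,-0.035,0,0,0],
  [0,0,-0.035,0,0,0],
  [0,0,-0.025,0,0,0],
  [0,0,-0.01,0,0,0],
  [0,0,0,0,0,-0.0525],
  [0,0,0,0,0,-0.0525],
  [0,0,0,0,0,-0.0525],
  [0,0,0,0,0,-0.0525],
  [0.015,0.014,0,0,0,0],
  [0.015,0.014,0,0,0,0],
  [0.015,0.014,0,0,0,0],
  [0.015,0.014,0,0,0,0],
  [0.015,0.014,0,0,0,0],
  [0.014,0.0135,0,0,0,0],
  [0,0,0,0,0,0],
  [0,0,0,0,0,0],
  [0,0,0,0,0,0],
])

```text
clock: 24.52
eef_pos: [546.5, -35.0, 165.8]
tcp_rot: [-3.141, 0.002, -0.0]
contact_force: [0.3, 0.7, -2.7]
opening: 0.131
```

```bash
python3 look.py wrist w16; bash pair.sh 16
```

```text
24.5667 [546.5 -34.8 166.1] [-3.1413e+00  2.1000e-03  1.0000e-04] [-0.2  0.8 -3.2] 0.12836157587316027
24.6167 [546.7 -34.7 166.4] [-3.1414e+00  1.5000e-03  4.0000e-04] [ 0.2 -1.  -2.2] 0.13332051051057273
24.6667 [546.8 -34.7 166.6] [-3.1414e+00  1.0000e-03  6.0000e-04] [-0.3 -0.8 -2.2] 0.1291469040584404
```

View pics/w16.png

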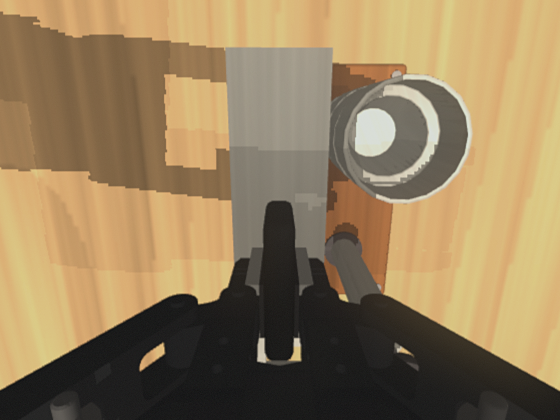

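View pics/z16.png

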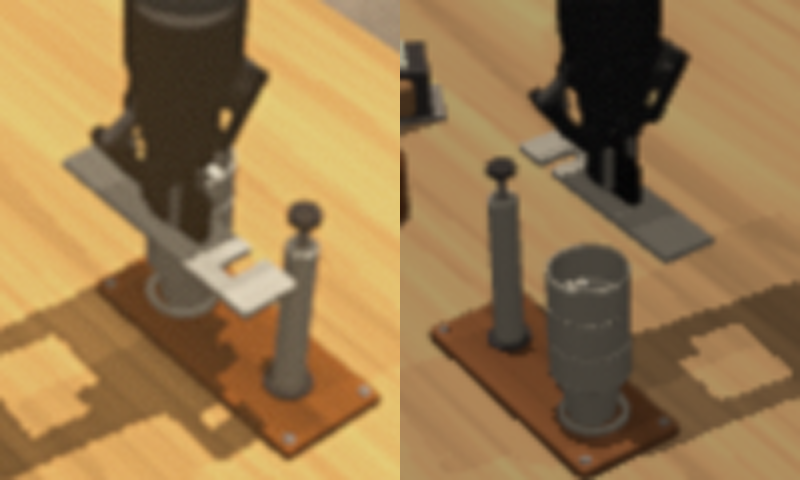

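```bash
python3 - <<'E'
import pickle
from h import *
D=pickle.load(open("pics/d16.pkl","rb"));S=pickle.load(open("pics/s16.pkl","rb"))
a=cv2.imread("pics/d16.png");b=cv2.imread("pics/s16.png")
cv2.imwrite("pics/zz.png",np.hstack([cv2.resize(a[185:225,295:345],None,fx=8,fy=8,interpolation=2),cv2.resize(b[180:220,220:270],None,fx=8,fy=8,interpolation=2)]))
print(onz(D,335.6,193.6,171),onz(S,234.8,201.6,171))
E
```

```text
[607.10087006 -93.14544961 171.        ] [604.86890781 -95.37600169 171.        ]
```

View pics/zz.png

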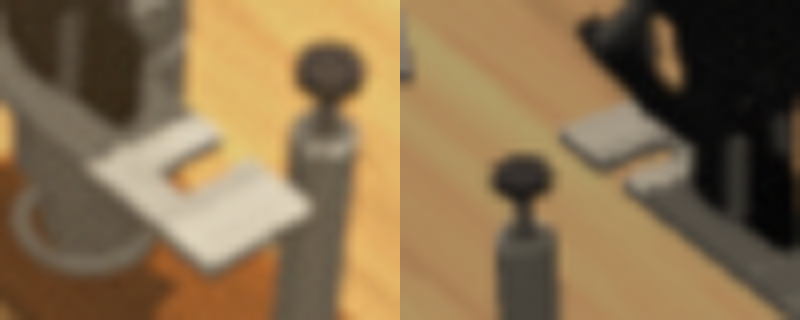

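```bash
python3 - <<'E'
import pickle
from h import *
D=pickle.load(open("pics/d16.pkl","rb"));S=pickle.load(open("pics/s16.pkl","rb"))
for n,p in dict(mouthU=(220,140),mouthL=(254,160),inU=(163,178),endR=(312,206),endL=(210,266)).items(): print(n,onz(D,295+(p[0]+.5)/8-.5,185+(p[1]+.5)/8-.5,160.3).round(1))
for n,p in dict(endR=(560,135),mouthL=(600,165),mouthU=(628,186)).items(): print('S',n,onz(S,220+(p[0]-400+.5)/8-.5,180+(p[1]+.5)/8-.5,160.3).round(1))
print('expected: end y',-34.7-94,'slot',-34.7-57.5,'+-7; edge x',546.8+22)
E
```

```text
mouthU [566.2 -87.1 160.3]
mouthL [ 568.5 -100.9  160.3]
inU [540.1 -89.  160.3]
endR [ 568.7 -128.1  160.3]
endL [ 525.4 -128.   160.3]
S endR [ 568.6 -125.   160.3]
S mouthL [568.2 -98.2 160.3]
S mouthU [567.9 -79.9 160.3]
expected: end y -128.7 slot -92.2 +-7; edge x 568.8
```

Call:
arm_command([
  [0.004,0.0005,0.0012,0,0,0],
  [0.01,0,0,0,0,0],
  [0.012,0,0,0,0,0],
  [0.008,0,0,0,0,0],
  [0.004,0,0,0,0,0],
  [0,0,0,0,0,0],
  [0,0,0,0,0,0],
  [0,0,0,0,0,0],
])

```text
clock: 25.33
eef_pos: [585.2, -35.7, 165.5]
tcp_rot: [-3.142, 0.001, 0.0]
contact_force: [0.3, -0.1, -2.9]
opening: 0.133
```

```bash
bash pair.sh 17;python3 - <<'E'
from h import *
a=cv2.imread("pics/d17.png");b=cv2.imread("pics/s17.png")
cv2.imwrite("pics/zz17.png",np.hstack([cv2.resize(a[180:225,300:350],None,fx=8,fy=8,interpolation=2),cv2.resize(b[180:225,220:270],None,fx=8,fy=8,interpolation=2)]))
E
```

```text
25.3833 [585.2 -35.7 165.6] [-3.1416e+00  7.0000e-04 -0.0000e+00] [ 0.2  0.5 -3.2] 0.1303172026378955
25.4333 [585.2 -35.7 165.7] [-3.1416e+00  5.0000e-04 -0.0000e+00] [-0.4 -0.2 -2. ] 0.1317886532781126
```

View pics/zz17.png

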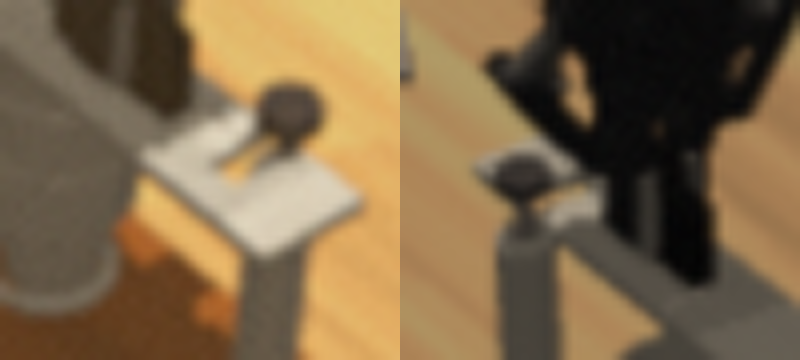

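Call:
arm_command([
  [0.004,0,0,0,0,0],
  [0.006,0,0,0,0,0],
  [0.006,0,0,0,0,0],
  [0.004,0,0,0,0,0],
  [0.002,0,0,0,0,0],
  [0,0,0,0,0,0],
  [0,0,0,0,0,0],
  [0,0,0,0,0,0],
])

```text
clock: 26.1
eef_pos: [607.5, -35.7, 165.7]
tcp_rot: [-3.142, 0.0, 0.0]
contact_force: [-0.4, -0.1, -2.8]
opening: 0.13
```

```bash
bash pair.sh 18;python3 - <<'E'
from h import *
a=cv2.imread("pics/d18.png");b=cv2.imread("pics/s18.png")
cv2.imwrite("pics/zz18.png",np.hstack([cv2.resize(a[180:225,300:350],None,fx=8,fy=8,interpolation=2),cv2.resize(b[180:225,220:270],None,fx=8,fy=8,interpolation=2)]))
E
```

```text
26.15 [607.5 -35.7 165.7] [-3.1416e+00  4.0000e-04 -0.0000e+00] [ 0.7  0.1 -1.2] 0.13373190706655577
26.2 [607.5 -35.7 165.7] [-3.1416e+00  3.0000e-04 -0.0000e+00] [-0.6 -0.7 -2. ] 0.12978040565611998
```

View pics/zz18.png

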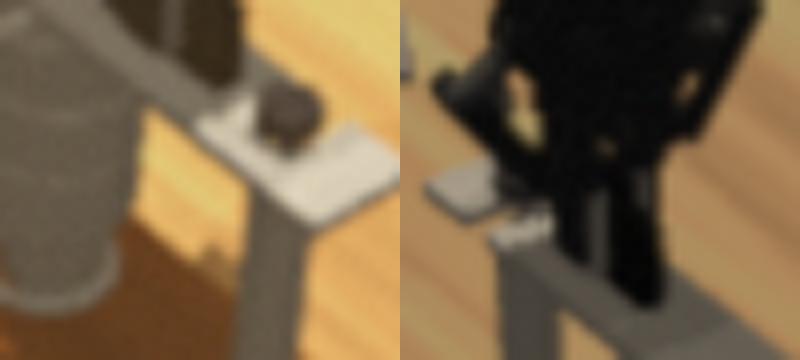

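View pics/z18.png

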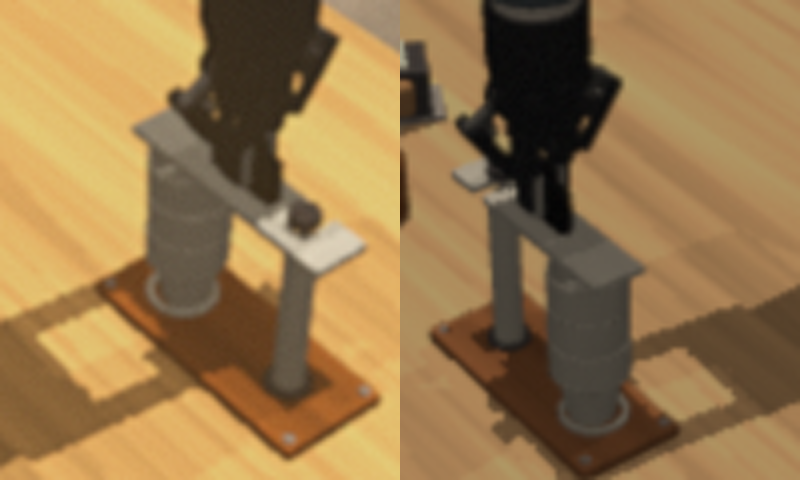

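Call:
arm_command([
  [0,0,0.002,0,0,0],
  [0,0,0.002,0,0,0],
  [0,0,0.001,0,0,0],
  [0,0,0.001,0,0,0],
  [0,0,0,0,0,0],
  [0,0,0,0,0,0],
  [0,0,0,0,0,0],
])

```text
clock: 26.78
eef_pos: [607.8, -35.7, 159.8]
tcp_rot: [3.142, -0.0, -0.0]
contact_force: [0.3, 0.2, -2.2]
opening: 0.131
```

Call:
arm_command([
  [0,0,0.001,0,0,0],
  [0,0,0.0005,0,0,0],
  [0,0,0,0,0,0],
  [0,0,0,0,0,0],
  [0,0,0,0,0,0],
])

```text
clock: 27.2
eef_pos: [607.8, -35.7, 158.3]
tcp_rot: [-3.142, -0.0, -0.0]
contact_force: [-0.3, 0.3, -1.3]
opening: 0.131
```

Underside is about 146; going on in half-millimetre steps.

Call:
arm_command([
  [0,0,0.0005,0,0,0],
  [0,0,0.0005,0,0,0],
  [0,0,0,0,0,0],
  [0,0,0,0,0,0],
  [0,0,0,0,0,0],
])

```text
clock: 27.62
eef_pos: [608.1, -35.8, 157.7]
tcp_rot: [3.142, -0.001, -0.0]
contact_force: [-0.3, -0.6, 4.1]
opening: 0.132
```

Call:
arm_command([
  [0,0,0,0,0,0],
  [0,0,0,0,0,0],
  [0,0,0,0,0,0],
  [0,0,0,0,0,0],
  [0,0,0,0,0,0],
  [0,0,0,0,0,0],
], fingers=0.05)

```text
clock: 28.12
eef_pos: [607.6, -35.7, 157.1]
tcp_rot: [3.142, 0.0, 0.0]
contact_force: [-0.9, 0.2, -0.2]
opening: 0.587
```

Call:
arm_command([
  [0,0,-0.004,0,0,0],
  [0,0,-0.01,0,0,0],
  [0,0,-0.02,0,0,0],
  [0,0,-0.03,0,0,0],
  [0,0,-0.03,0,0,0],
  [0,-0.02,-0.02,0,0,0],
  [0,-0.03,0,0,0,0],
  [0,-0.03,0,0,0,0],
  [0,-0.02,0,0,0,0],
  [0,0,0,0,0,0],
  [0,0,0,0,0,0],
  [0,0,0,0,0,0],
])

```text
clock: 29.12
eef_pos: [607.8, 63.8, 271.8]
tcp_rot: [3.141, -0.0, 0.0]
contact_force: [-0.7, 0.1, 0.1]
opening: 0.581
```

```bash
python3 look.py wrist w19; bash pair.sh 19
```

```text
29.1667 [607.8  63.5 271.6] [ 3.1412e+00 -2.0000e-04 -4.0000e-04] [-0.1  0.1 -0.3] 0.5909151458916772
29.2167 [607.8  63.3 271.5] [ 3.1413e+00 -1.0000e-04 -9.0000e-04] [ 0.3 -0.3  0.2] 0.5865151428560663
29.2667 [607.8  63.2 271.4] [ 3.1413e+00  0.0000e+00 -1.1000e-03] [ 1.   0.3 -0.3] 0.5861562910131066
```

View pics/w19.png

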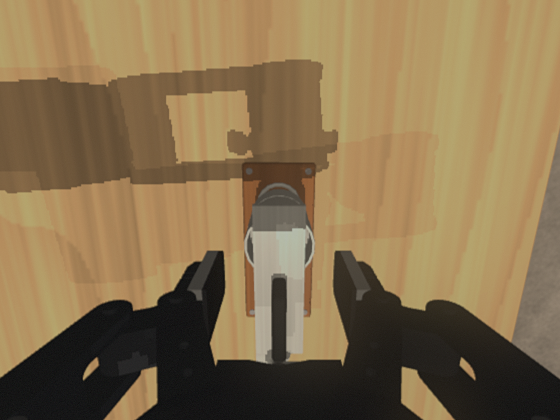

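View pics/z19.png

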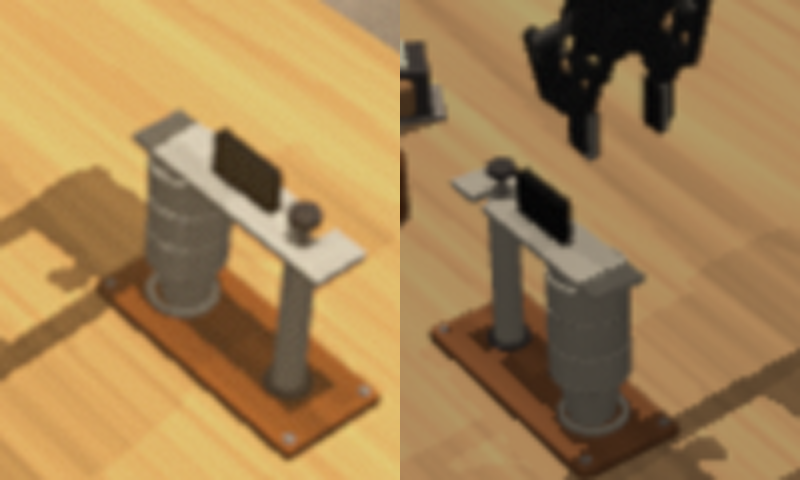

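View pics/d19.png

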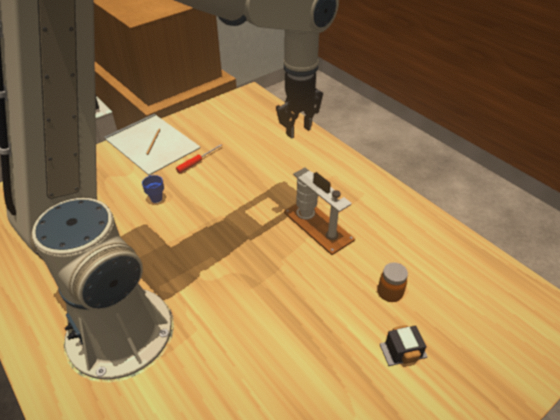

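The strap lies flat on the shoulder, square over the top cup. The pin is in the slot under its head, and the gripper is clear. I'm handing the job in.

```bash
python3 - <<'E'
from rig import r
print(r.sign_off()); s=r.sense(); print(s["clock"],s["contact_force"])
E
```

```text
the job is handed in; nothing more can be done
None
the job is handed in; nothing more can be done
```

The three aluminium cups are stacked in the seat ring, and the strap hangs on the pin and lies flat across the top cup. I handed the job in at about 29 s of the 70 s allowed.

- **Cups:** I stood one cup in the ring and pressed the other two down into it. Each came to rest close to the expected 31 mm above the one below, and the later pictures show one straight stack. The highest force I read was about 20 N, while pressing a cup in; readings were only taken at the ends of moves.
- **Strap:** I took it by the handle and slid the slot onto the pin about 8 mm above the shoulder. I then lowered it until it touched, which I measured at 145.4 mm against the pillar's 145 mm, and let go.
- **Last checks:** The side and scene pictures show the pin in the slot under its head, the strap over the cup's mouth, and the gripper clear with no force on it. The jar, transformer, screwdriver and blue cup were not touched and look unmoved in the side picture.
- **Disagreements:** The scene camera put the pin 2–3 mm away from where the wrist and side cameras did. A first reading of the seated cup's position was also off, because the gripper hid part of its rim. Neither affected the result in the later pictures. After sign-off the robot could no longer be read, so I have nothing from after hand-in.

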